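# Load the stove guard's cells and hold its key at re-arm

## Task

Put the two fresh battery cells into the stove guard unit's two wells, one in each, button up and right down on the floor of the well. Then take the red-headed key from its stand, push it fully home in the unit's lock past the sticky pins, turn it a full quarter clockwise against the spring, and finish while holding it turned there, since it springs back if let go. Leave the blue-headed key and the other things around where they are.

Things in the scene. Friction and masses are not known exactly. Their poses are not given: they have to be found in the camera images.
- unit: Stove guard unit: light grey box fixed to the worktop left of the range, foot 148 x 158 mm. Origin: centre of its underside; x to its back, y to its left, z up. Front half: deck at z 50 mm with steel lock plate. Back half: top at z 46 mm with two battery wells; behind them (x 71 mm) a flap stands fixed open, top at z 112 mm: over the wells close the gripper along the unit's y.
- well_left (a point): Centre of the floor of the left battery well (unit x 32, y +38, z 8 mm), axes as the unit's. Round upright bore 29 mm across, 38 mm deep: its mouth is 38 mm above this point and a seated cell stands 10 mm proud (12 with its button). Either cell fits either well, one in each; let go just above the floor, it drops the rest.
- well_right (a point): The same for the right battery well (unit x 32, y -38, z 8 mm).
- keyhole (a point): Centre of the keyhole in the top face of the fixed steel lock plate (unit x -34, y 0, z 52 mm), axes as the unit's. Upright slot 22 mm along y, 8 mm along x. The key goes straight down, wide side along y, 25 mm deep, until its collar rests on the plate; only then is its blade below the 5 mm plate and free to turn. Turned, it is caught under the plate.
- plug (a joint): Angle of the lock plug under the plate, rad: 0 at rest (in line with the keyhole), growing clockwise seen from above to a stop at 1.571. A spring (0.04 to 0.13 Nm) returns it; 0.1 rad of play to the key each way. In its slot (20 x 7 mm), met with the tip about 10 and 16 mm in, are two pairs of sticky sprung pins: press with 5 to 20 N, wiggling a few degrees about the upright axis.
- key: Key with red head, upright, blade down, in either slot of the stand. Origin: blade tip; z up, y along its width, x across its thickness. Blade 18 (y) x 5 mm, rounded tip, z 0-18 mm; neck 6 mm round; collar 14 mm round, z 25-29; head 26 (y) x 10 (x) mm, z 29-59. Grip the head across its 10 mm with the fingertips above z 31. A half turn about z leaves it the same: fits either way. 40 g.
- key_stand: Wooden key stand, 52 x 128 x 32 mm, fixed on the chopping board (board top at z 16 mm). Origin: centre of its underside; keys stand at y +30 and -30 mm, wide side along the stand's y, collars on its top: lift straight up 30 mm. A microwave hangs over the cooktop behind the board (front at x 0.58, handle to 0.54, underside z 0.46 m): keep the wrist in front of it.
- spare_key: Another key of the same shape with a blue head, in the stand's other slot; it belongs to something else and stays there.
- cell_a: Fresh battery cell, upright cylinder 26 mm across, 48 mm high plus a 2 mm button on top, black with copper-coloured upper third, 65 g, standing on the board. Origin: centre of its underside, z up.
- cell_b: The second fresh cell, the same.
- mug: Bystander: green and white mug, 86 x 120 x 88 mm, on the cooktop to the right of the board; origin at the centre of its underside. Leave it alone.
- salt: Bystander: white shaker, 42 mm across, 88 mm high, behind the board; origin at the centre of its underside. Leave it alone.
- pepper: Bystander: dark shaker, 42 mm across, 88 mm high, behind the board; origin at the centre of its underside. Leave it alone.
- scissors: Bystander: scissors, 199 mm long, blue handles, lying on the worktop left of the unit; origin at the centre of its underside. Leave it alone.

How it is judged:
By the outcome, as a careful person would: the job done as asked, in the order asked, and still so for the second after the job is handed in, while the arm keeps its last pose, push and grip.
It also fails if it takes over 72 s, if anything falls off the work surface, if the arm or the gripper's body presses on something with over 40 N, if the wrist force passes 120 N, or if a joint passes its speed limit or range.

## Robot

A 6-joint arm with a two-finger parallel gripper is mounted at the origin on a cart in front of the work surface, level with it; the furniture and walls round the work are solid. World frame = base frame: x ahead of the robot, y to its left, z up, the work surface at z = 0. Lengths are in mm, angles in degrees, forces in N, time in s.
With the tool pointing down it reaches from about 300 to 850 mm from the base axis. Payload 4.2 kg.
Tool frame: the origin (TCP) lies midway between the tips of the shut fingers; the grasp point (between the pads) lies 19 mm behind it; z points along the fingers, y is the line along which they close (so a half turn about z gives the same grasp; the last joint's range is limited). The gripper opens to 91 mm and grips with 3 to 60 N. Pads are 32 mm wide; open, the fingers measure 118 mm over their backs; the gripper's body (76 mm by 178 mm) begins 60 mm behind the grasp point.
Start: joints at [-75.745, 18.312, 89.639, -0, 72.044, -1.146], TCP at [152.708, -554.368, 213.976] pointing down, gripper open.
Joint ranges: [-177.97, 177.97], [-48.28, 115.42], [12.27, 149.76], [-77.06, 257.06], [2.81, 150.46], [-146.56, 146.56]. Speed limits (degrees/s): [147.25, 147.25, 180, 180, 180, 180].

## Interface

Orientations are given as [roll, pitch, yaw] about the fixed x, y, z axes, in that order (R = Rz(yaw) Ry(pitch) Rx(roll)).
In Python, from workcell import env gives the robot as it stands.
- The arm moves only by the shell command python3 -m jog 'ROWS' [FORCE]. ROWS is a JSON object of lists of equal length, an entry for each row: "jaw": the finger opening in mm, from 0 to 91.2; "slide": the shift along the tool's x, y, z in units of 30 mm (1.0 is 30 mm), a list of three; "spin": the turn about the tool's z in units of 8 degrees (1.0 is 8 degrees). In form: {"jaw": [jaw, ...], "slide": [[dx, dy, dz], ...], "spin": [spin, ...]}. A call has 1 to 10 rows; each row shifts and turns the commanded pose from where the row before left it, along the tool's axes as they then stand; what a row does not reach is not made up. A row lasts 1/10 s, in which the tool goes at most 50 mm and 8.59 degrees, less where a joint would pass 70% of its speed; a pose out of reach is approached as far as the arm can. A call is refused whole if a number of a shift passes 1 or a number of a turn 1, either way. A call with a gripper value outside its range is refused whole. The fingers move at their own pace and stop on an object; FORCE is the grip in N (left out, the last holds). Time passes only in rows, so rows that do not move let the fingers close. It gives the time, the measured TCP pose, the force, the opening and the grip force at its end, in the units of the state.
- env.state(): the state, without advancing time (a new reading comes with each control period).
- env.grab_frame(name): name is "scene" or "top"; returns the picture (480x640x3 uint8, red, green, blue); there is no depth.
- env.camera_model(name): a dict with "fx", "fy", "cx", "cy" (pixels), "camera_from_world" (4x4, takes a point from world to camera coordinates). Camera axes: x right, y up, looking along -z (the intrinsics and any distortion apply to the point x, -y, -z); pixel columns grow to the right and rows downward; lengths in mm; the calibration is good to about 2 mm. A picture is of the moment at which its call begins. camera_model takes no time and is no camera call.
- env.job_done(): hands the job in; it is judged then, once.
The state is a dict: "time_s": time; "qpos": joint angles; "qvel": joint speeds; "effort": joint torques, N m; "ee_pos": TCP position; "ee_rot": TCP orientation; "force": force on the tool from outside, world axes, zero at the start; "torque": the same for the moment, N m; "gripper_width": finger opening in mm; "gripper_force": force on a finger pad.
Only numpy, scipy, OpenCV 4.12 (cv2) and the standard library are available. Lean on these libraries where they do the work, as an engineer would, in place of code of your own. Each camera call takes 0.05 s, during which the arm holds its last target. There are 200 camera calls.

## Working session

There is one attempt and no reset: what is moved stays moved. The work goes in short steps, Python scripts to look and compute and a shell command to move; the robot and the scene stay as the last step left them, time stands still between calls to the robot, and variables do not carry over. Pictures are saved under pics/ and viewed, at most 10 in all, crops included, and the job is handed in when it is done.

```bash
mkdir -p pics; ls; python3 - <<'E'
from workcell import env
import cv2,json
for n in("scene","top"):
    cv2.imwrite(f"pics/{n}0.png",env.grab_frame(n)[:,:,::-1]); print(n,env.camera_model(n))
print(env.state())
E
```

```text
pics
scene {'fx': 434.46337767429327, 'fy': 434.46337767429327, 'cx': 321.3801933289682, 'cy': 233.18013668739272, 'camera_from_world': array([[-9.43803096e-01, -3.30467535e-01,  5.18885298e-03,
         5.66861711e+02],
       [ 2.51524878e-01, -7.07984017e-01,  6.59919591e-01,
        -1.03182113e+02],
       [-2.14408376e-01,  6.24139279e-01,  7.51318314e-01,
        -1.21676107e+03],
       [ 0.00000000e+00,  0.00000000e+00,  0.00000000e+00,
         1.00000000e+00]])}
top {'fx': 533.4826648264337, 'fy': 533.4826648264337, 'cx': 321.21286542458313, 'cy': 235.32486943139367, 'camera_from_world': array([[ 2.86045810e-02, -9.99325569e-01,  2.30257661e-02,
         7.00884442e+01],
       [ 9.93746401e-01,  3.09171011e-02,  1.07295028e-01,
        -5.76146959e+02],
       [-1.07934555e-01,  1.98126428e-02,  9.93960558e-01,
        -1.55101459e+03],
       [ 0.00000000e+00,  0.00000000e+00,  0.00000000e+00,
         1.00000000e+00]])}
{'time_s': 0.1, 'qpos': array([-7.57472426e+01,  1.83468198e+01,  8.96981834e+01, -8.69108992e-04,
        7.20433754e+01, -1.14617903e+00]), 'qvel': array([ 0.04488921, -0.10774929, -0.19583134, -0.08235445,  0.06626811,
       -0.01113362]), 'effort': array([ 1.31699272e-05, -4.13332021e+01, -2.32509542e+01,  7.29068276e-02,
        4.21835238e-02, -5.95087090e-05]), 'ee_pos': array([ 152.5697058 , -553.9331645 ,  213.22431364]), 'ee_rot': array([-1.79911623e+02, -9.41663702e-04,  1.53992043e+01]), 'force': array([ 0.245608  ,  0.18904883, -0.3466112 ]), 'torque': array([ 0.01828869, -0.05409946, -0.02727372]), 'gripper_force': 0.0, 'gripper_width': 91.1515123423663}
```

View pics/scene0.png

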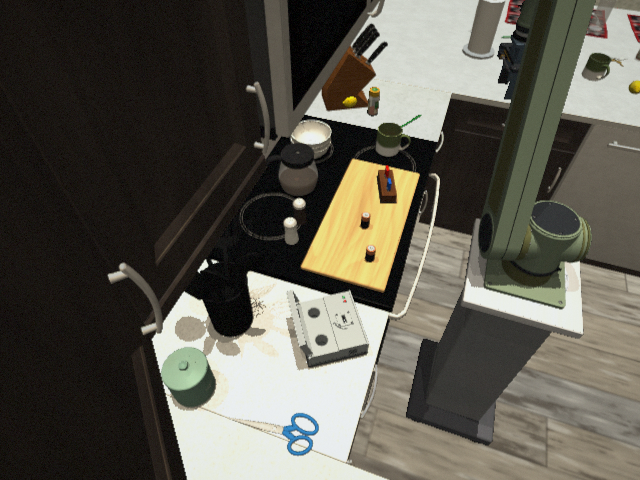

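View pics/top0.png

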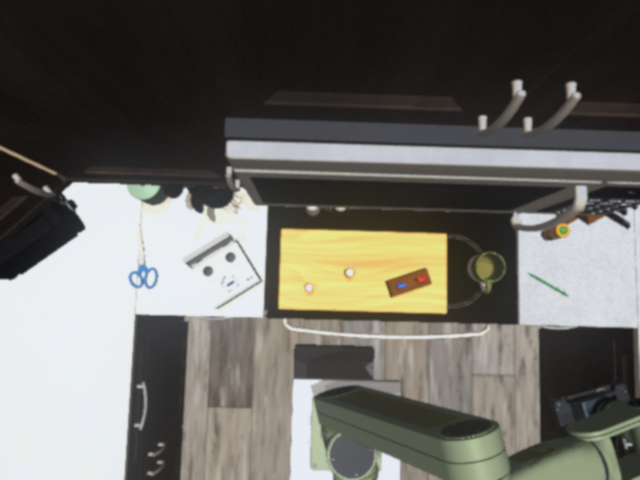

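The scene view shows the unit at about (330,330), cells at (366,220) and (371,253), and the stand at (387,185) with the red key at the far end. The top view shows the unit at about (225,270), cells at (349,272) and (309,288), red key (421,279) and blue key (402,286). I'll zoom in on these.

```bash
python3 - <<'E'
import cv2,numpy as np
t=cv2.imread("pics/top0.png");s=cv2.imread("pics/scene0.png")
def crop(im,x,y,w,h,k):
    c=cv2.resize(im[y:y+h,x:x+w],None,fx=k,fy=k,interpolation=cv2.INTER_CUBIC)
    for i in range(0,w,10): cv2.putText(c,str(x+i),(i*k,8),0,.3,(0,0,255),1); c[:4,i*k]=0
    for i in range(0,h,10): cv2.putText(c,str(y+i),(0,i*k+4),0,.3,(0,0,255),1)
    return c
o=np.zeros((600,800,3),np.uint8)
def put(c,x,y): o[y:y+c.shape[0],x:x+c.shape[1]]=c
put(crop(t,180,230,85,80,5),0,0)
put(crop(t,295,260,70,35,5),430,0); put(crop(t,380,262,60,38,6),430,190)
cv2.imwrite("pics/topc.png",o)
o[:]=0
put(crop(s,285,285,90,85,5),0,0); put(crop(s,352,205,30,60,6),460,0); put(crop(s,370,160,30,45,5),645,0)
cv2.imwrite("pics/scec.png",o)
E
```

```text
(no output)
```

View pics/topc.png

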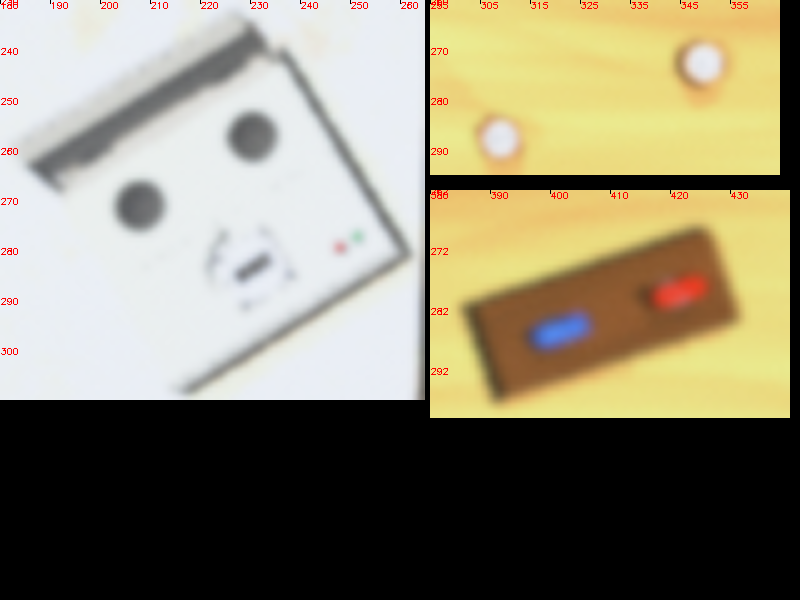

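View pics/scec.png

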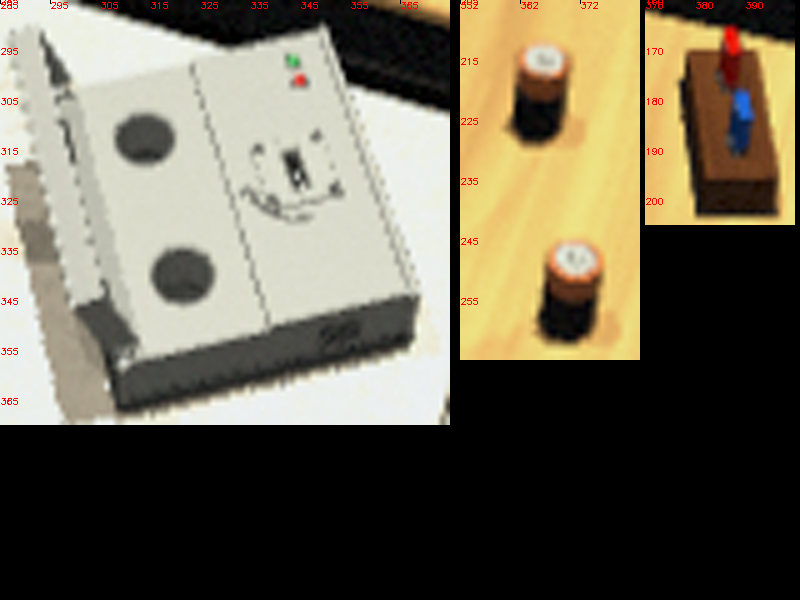

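The top crop shows the wells at (229.5,257) and (207,271), the slot at (230,283.5), cell tops at (349,272) and (308.5,287.5), and the red head at (420,279). In the scene crop the wells are at (313,312.5) and (321,340), the slot at (343,318), cell tops at (366,215) and (371,248), and the red head at (386.5,169). Next I'll take subpixel centroids and triangulate.

```bash
cat >loc.py <<'E'
import cv2,numpy as np
from scipy.optimize import least_squares
from workcell import env
K=8
cam={n:env.camera_model(n) for n in("top","scene")}
def proj(n,p):
    m=cam[n];q=m["camera_from_world"]@np.r_[p,1]
    return np.array([m["cx"]+m["fx"]*q[0]/-q[2],m["cy"]+m["fy"]*q[1]/q[2]])
def blob(im,c,r,f):
    """component nearest c of mask f(img float) in upsampled window -> centre px, moments angle, size"""
    x0,y0=int(c[0])-r,int(c[1])-r
    w=cv2.resize(im[y0:y0+2*r,x0:x0+2*r].astype(np.float32),None,fx=K,fy=K,interpolation=cv2.INTER_CUBIC)
    n,l,s,ce=cv2.connectedComponentsWithStats(f(w).astype(np.uint8))
    cc=(ce+.5)/K-.5+[x0,y0]
    ok=[i for i in range(1,n) if s[i,4]>4*K*K]
    i=min(ok,key=lambda i:np.hypot(*(cc[i]-c)))
    pts=np.argwhere(l==i)[:,::-1].astype(np.float32)
    (_,sz,a)=cv2.minAreaRect(pts)
    ev=np.linalg.eigh(np.cov(pts.T))[1][:,1]
    return cc[i],np.degrees(np.arctan2(ev[1],ev[0])),np.array(sz)/K
def tri(a,b):
    r=least_squares(lambda p:np.r_[proj("top",p)-a,proj("scene",p)-b],[500,0,50])
    return r.x,np.abs(r.fun).max()
def onplane(n,a,z):
    return np.r_[least_squares(lambda p:proj(n,[p[0],p[1],z])-a,[500,0]).x,z]
g=lambda w:w.mean(2)
dark=lambda t:(lambda w:g(w)<t)
sat=lambda t:(lambda w:(w.max(2)-w.min(2)<t)&(g(w)>150))
red=lambda w:w[...,0]-np.maximum(w[...,1],w[...,2])>55
blue=lambda w:w[...,2]-w[...,0]>50
E
python3 - <<'E'
from loc import *
T=cv2.imread("pics/top0.png")[...,::-1];S=cv2.imread("pics/scene0.png")[...,::-1]
for nm,a,b,r,fa,fb in [("wellR",(229.5,257),(313,312.5),8,dark(160),dark(140)),("wellL",(207,271),(321,340),8,dark(160),dark(140)),
 ("slot",(230,283.5),(343,318),5,dark(150),dark(110)),("cell1",(349,272),(366,215),8,sat(70),sat(75)),("cell2",(308.5,287.5),(371,248),8,sat(70),sat(75)),
 ("red",(420.5,278.5),(386.5,169),9,red,red),("blue",(402,286),(389,183),9,blue,blue)]:
    A=blob(T,a,r,fa);B=blob(S,b,r,fb);p,e=tri(A[0],B[0])
    print(nm,A[0].round(2),A[1].round(1),A[2].round(1),B[0].round(2),B[2].round(1),p.round(1),"err",e.round(2))
E
```

```text
wellR [229.89 256.79] 121.9 [8.9 9.2] [313.46 312.4 ] [10.1 11.9] [499.6 351.   47.2] err 0.45
wellL [207.39 270.64] 125.6 [9.2 9.1] [321.08 339.71] [11.1 12.5] [457.6 414.1  47. ] err 0.45
slot [229.99 283.19] 146.8 [1.5 5.9] [343.48 318.03] [7.2 3.1] [423.7 346.   55.5] err 0.26
cell1 [349.15 272.13] 174.4 [7.8 8.1] [365.62 214.39] [4.9 6.4] [464.6   4.4  67.1] err 0.46
cell2 [308.61 287.26] 97.4 [7.8 7.4] [370.79 247.61] [5.2 6.6] [417.9 119.6  66.2] err 0.46
red [421.76 278.09] 156.7 [ 7.2 11.8] [386.82 170.44] [ 5.3 12. ] [ 453.1 -205.2   68.3] err 0.66
blue [401.24 285.06] 161.9 [3.9 9.1] [388.85 183.02] [ 4.  11.4] [ 431.9 -145.6   71.5] err 0.45
```

Heights and geometry check out: the wells are 75.8 mm apart, the slot falls exactly at its expected place, and unit yaw is about 33.65°. I'll write a helper that works out the offset to a target.

```bash
cat >d.py <<'E'
# python3 d.py x y z yaw : offset from measured pose to target, in 30mm tool units at the TARGET yaw, and spin units
import sys,numpy as np
from workcell import env
s=env.state();p=s["ee_pos"];x,y,z,w=map(float,sys.argv[1:5]);yaw=s["ee_rot"][2]
a=np.radians(w);d=np.array([x,y,z])-p
print("slide",np.round([d@[np.cos(a),np.sin(a),0]/30,d@[np.sin(a),-np.cos(a),0]/30,-d[2]/30],3),"spin",round(((yaw-w+180)%360-180)/8,3),
 "pos",p.round(1),s["ee_rot"].round(2),"F",s["force"].round(1),"T",s["torque"].round(2),"w",round(s["gripper_width"],1),round(s["gripper_force"],1),"q6",s["qpos"][5].round(1),"t",s["time_s"])
E
python3 d.py 464.6 4.4 150 33.65
```

```text
slide [18.971 -9.729  2.107] spin -2.281 pos [ 152.6 -553.9  213.2] [-179.91   -0.     15.4 ] F [ 0.2  0.2 -0.3] T [ 0.02 -0.05 -0.03] w 91.2 0.0 q6 -1.1 t 0.1
```

```bash
python3 -m jog '{"jaw":[60,60,60,60,60,60,60,60,60,60],"slide":[[0,0,0],[0,0,0],[0,0,0],[1,-0.51,0],[1,-0.51,0],[1,-0.51,0],[1,-0.51,0],[1,-0.51,0],[1,-0.51,0],[1,-0.51,0]],"spin":[-0.76,-0.76,-0.76,0,0,0,0,0,0,0]}' 20
python3 -m jog '{"jaw":[60,60,60,60,60,60,60,60,60,60],"slide":[[1,-0.51,0.2],[1,-0.51,0.2],[1,-0.51,0.2],[1,-0.51,0.2],[1,-0.51,0.2],[1,-0.51,0.2],[1,-0.51,0.2],[1,-0.51,0.2],[1,-0.51,0.2],[1,-0.51,0.2]],"spin":[0,0,0,0,0,0,0,0,0,0]}'
python3 d.py 464.6 4.4 100 33.65
```

```text
time_s: 1.1
ee_pos: [268.5, -347.4, 213.7]
ee_rot: [-180.0, -0.0, 33.6]
force: [0.0, -0.5, -0.5]
gripper_width: 59.9
gripper_force: 0.0
time_s: 2.1
ee_pos: [433.4, -53.9, 153.5]
ee_rot: [-180.0, 0.0, 33.7]
force: [0.4, 0.1, 0.2]
gripper_width: 59.9
gripper_force: 0.0
slide [ 1.943 -1.043  1.783] spin 0.0 pos [433.4 -53.9 153.5] [-1.7999e+02  2.0000e-02  3.3650e+01] F [0.4 0.1 0.2] T [-0.04 -0.02 -0.02] w 59.9 0.0 q6 47.8 t 2.1
```

```bash
python3 -m jog '{"jaw":[60,60,60,60],"slide":[[1,-0.52,0.5],[0.95,-0.52,0.6],[0,0,0.7],[0,0,0]],"spin":[0,0,0,0]}'
python3 d.py 464.6 4.4 50 33.65
python3 - <<'E'
from loc import *
for n in cam:
    cv2.imwrite(f"pics/{n}1.png",env.grab_frame(n)[:,:,::-1])
o=np.zeros((480,800,3),np.uint8)
for i,(n,p) in enumerate((("top",(349,265)),("scene",(366,205)))):
    im=cv2.imread(f"pics/{n}1.png")[p[1]-40:p[1]+40,p[0]-33:p[0]+33]
    o[:,i*400:i*400+396]=cv2.resize(im,None,fx=6,fy=6)
cv2.imwrite("pics/g1.png",o)
E
```

```text
time_s: 2.5
ee_pos: [462.4, 3.9, 97.4]
ee_rot: [-179.8, 0.3, 33.8]
force: [-0.2, -0.1, 0.1]
gripper_width: 59.6
gripper_force: 0.0
slide [0.07  0.026 1.58 ] spin 0.013 pos [462.4   3.9  97.4] [-179.79    0.33   33.75] F [-0.2 -0.1  0.1] T [-0.02  0.05 -0.02] w 59.6 0.0 q6 55.3 t 2.5
```

View pics/g1.png

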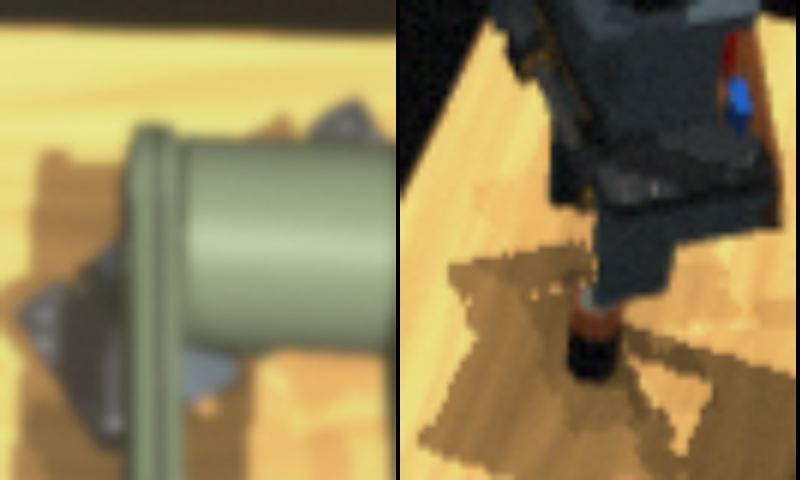

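The scene view shows the gripper above the cell, with one finger on the near side; the arm hides it from the top camera. I'll go down and grip.

```bash
python3 -m jog '{"jaw":[60,60,60,60,60],"slide":[[0.05,0.03,0.3],[0,0,0.5],[0,0,0.5],[0,0,0.28],[0,0,0]],"spin":[0,0,0,0,0]}'
python3 -m jog '{"jaw":[20,20,20,20,20,20],"slide":[[0,0,0],[0,0,0],[0,0,0],[0,0,0],[0,0,0],[0,0,0]],"spin":[0,0,0,0,0,0]}' 25
python3 d.py 464.6 4.4 50 33.65
```

```text
time_s: 3.1
ee_pos: [465.8, 2.7, 51.9]
ee_rot: [-180.0, 0.1, 33.6]
force: [0.0, 0.3, 0.0]
gripper_width: 59.9
gripper_force: 0.0
time_s: 3.7
ee_pos: [466.5, 3.2, 52.8]
ee_rot: [180.0, -0.0, 33.6]
force: [-0.3, 0.0, 1.9]
gripper_width: 25.1
gripper_force: 24.9
slide [-0.031 -0.067  0.092] spin -0.001 pos [466.5   3.2  52.8] [ 1.7999e+02 -2.0000e-02  3.3640e+01] F [-0.3  0.   1.9] T [ 0.07  0.04 -0.01] w 25.1 24.9 q6 55.3 t 3.7
```

```bash
python3 -m jog '{"jaw":[20,20,20,20,20,20],"slide":[[0,0,-0.3],[0,0,-0.7],[0,0,-1],[0,0,-0.8],[0,0,-0.4],[0,0,0]],"spin":[0,0,0,0,0,0]}'
python3 d.py 500.4 351.5 110 33.65
```

```text
time_s: 4.3
ee_pos: [467.7, 3.1, 150.7]
ee_rot: [179.8, -0.2, 33.6]
force: [0.1, 0.4, -1.6]
gripper_width: 24.7
gripper_force: 24.9
slide [ 7.342 -9.063  1.358] spin -0.001 pos [467.7   3.1 150.7] [179.84  -0.22  33.64] F [ 0.1  0.4 -1.6] T [-0.08 -0.01 -0.01] w 24.7 24.9 q6 55.3 t 4.3
```

```bash
python3 -m jog '{"jaw":[20,20,20,20,20,20,20,20,20,20],"slide":[[0.4,-0.5,0],[0.7,-0.86,0],[0.8,-1,0],[0.8,-1,0],[0.8,-1,0],[0.8,-1,0],[0.8,-1,0],[0.8,-1,0],[0.8,-1,0],[0.4,-0.5,0]],"spin":[0,0,0,0,0,0,0,0,0,0]}'
python3 -m jog '{"jaw":[20,20,20,20],"slide":[[0.25,-0.2,0.4],[0,0,0.4],[0,0,0.3],[0,0,0]],"spin":[0,0,0,0]}'
python3 -m jog '{"jaw":[20,20],"slide":[[0,0,0],[0,0,0]],"spin":[0,0]}'
python3 d.py 500.4 351.5 110 33.65
```

```text
time_s: 5.3
ee_pos: [496.0, 345.0, 147.3]
ee_rot: [-180.0, 0.1, 33.8]
force: [-0.5, -0.5, -1.1]
gripper_width: 25.0
gripper_force: 24.9
time_s: 5.7
ee_pos: [498.1, 349.1, 113.1]
ee_rot: [180.0, 0.3, 33.6]
force: [-0.6, 0.4, -0.8]
gripper_width: 25.6
gripper_force: 24.9
time_s: 5.9
ee_pos: [499.8, 351.0, 116.1]
ee_rot: [180.0, -0.1, 33.6]
force: [0.0, -1.2, -0.2]
gripper_width: 25.4
gripper_force: 24.9
slide [ 0.026 -0.002  0.203] spin -0.008 pos [499.8 351.  116.1] [ 1.7999e+02 -5.0000e-02  3.3580e+01] F [ 0.  -1.2 -0.2] T [-0.01 -0.   -0.04] w 25.4 24.9 q6 90.4 t 5.9
```

```bash
python3 -m jog '{"jaw":[20,20,20,20],"slide":[[0.02,0,0.5],[0,0,0.4],[0,0,0],[0,0,0]],"spin":[0,0,0,0]}'
python3 d.py 500.4 351.5 88 33.65
cat >look.py <<'E'
# python3 look.py out cx cy r k x y z [x y z...] : scene crop with predicted points
import sys
from loc import *
a=list(map(float,sys.argv[2:]));cx,cy,r,k=map(int,a[:4])
im=env.grab_frame("scene")[:,:,::-1];cv2.imwrite(f"pics/{sys.argv[1]}_full.png",im)
o=cv2.resize(im[cy-r:cy+r,cx-r:cx+r],None,fx=k,fy=k,interpolation=cv2.INTER_CUBIC)
for p in np.reshape(a[4:],(-1,3)):
    u=proj("scene",p);q=((u+.5-[cx-r,cy-r])*k).astype(int);cv2.drawMarker(o,tuple(map(int,q)),(255,0,255),0,8,1);print(p,u.round(1))
cv2.imwrite(f"pics/{sys.argv[1]}.png",o)
E
python3 look.py w1 313 305 33 9 499.6 351 46 499.6 351 51 499.6 351 99
```

```text
time_s: 6.3
ee_pos: [499.8, 351.8, 88.5]
ee_rot: [180.0, 0.0, 33.6]
force: [0.2, 1.0, -1.3]
gripper_width: 25.3
gripper_force: 24.9
slide [0.01  0.019 0.016] spin -0.002 pos [499.8 351.8  88.5] [1.800e+02 2.000e-02 3.363e+01] F [ 0.2  1.  -1.3] T [-0.02 -0.04  0.03] w 25.3 24.9 q6 90.4 t 6.3
[499.6 351.   46. ] [313.1 312.6]
[499.6 351.   51. ] [313.1 311.5]
[499.6 351.   99. ] [312.9 300.9]
```

View pics/w1.png

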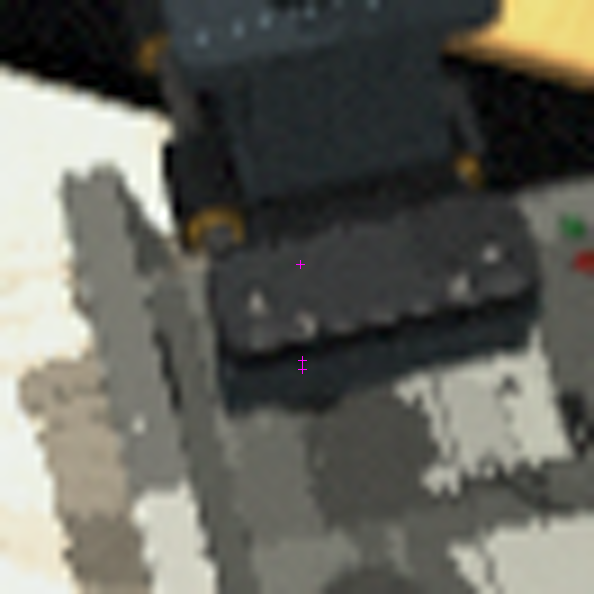

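The left finger hides the cell from this camera, so I'll go down by force instead.

```bash
python3 -m jog '{"jaw":[20,20,20,20,20],"slide":[[0.01,0.01,0.15],[0,0,0.1],[0,0,0.1],[0,0,0],[0,0,0]],"spin":[0,0,0,0,0]}'
python3 d.py 500.4 351.5 48.5 33.65
```

```text
time_s: 6.85
ee_pos: [500.3, 351.8, 77.9]
ee_rot: [180.0, 0.0, 33.6]
force: [-0.1, -0.5, -1.7]
gripper_width: 25.0
gripper_force: 24.9
slide [-0.002  0.012  0.981] spin -0.001 pos [500.3 351.8  77.9] [1.7999e+02 1.0000e-02 3.3640e+01] F [-0.1 -0.5 -1.7] T [ 0.02 -0.01  0.03] w 25.0 24.9 q6 90.4 t 6.85
```

```bash
python3 -m jog '{"jaw":[20,20,20,20,20,20],"slide":[[0,0,0.2],[0,0,0.25],[0,0,0.25],[0,0,0.23],[0,0,0],[0,0,0]],"spin":[0,0,0,0,0,0]}'
python3 d.py 500.4 351.5 48.5 33.65
```

```text
time_s: 7.45
ee_pos: [500.2, 351.8, 49.7]
ee_rot: [180.0, 0.0, 33.6]
force: [0.5, 0.2, -0.9]
gripper_width: 25.1
gripper_force: 24.9
slide [0.001 0.011 0.041] spin -0.001 pos [500.2 351.8  49.7] [1.7999e+02 4.0000e-02 3.3640e+01] F [ 0.5  0.2 -0.9] T [ 0.01 -0.02  0.05] w 25.1 24.9 q6 90.4 t 7.45
```

```bash
python3 -m jog '{"jaw":[45,45,45,45,45,45,45,45,45],"slide":[[0,0,0.02],[0,0,0],[0,0,0],[0,0,-0.3],[0,0,-0.6],[0,0,-0.9],[0,0,-0.9],[0,0,-0.6],[0,0,0]],"spin":[0,0,0,0,0,0,0,0,0]}'
python3 d.py 417.9 119.6 140 33.65
```

```text
time_s: 8.35
ee_pos: [502.0, 353.0, 152.4]
ee_rot: [-180.0, -0.4, 33.6]
force: [0.3, -0.3, -1.0]
gripper_width: 44.9
gripper_force: 0.0
slide [-6.644  4.924  0.412] spin -0.001 pos [502.  353.  152.4] [-180.     -0.43   33.64] F [ 0.3 -0.3 -1. ] T [-0.04  0.03 -0.03] w 44.9 0.0 q6 90.4 t 8.35
```

```bash
python3 -m jog '{"jaw":[60,60,60,60,60,60,60,60,60,60],"slide":[[-0.4,0.3,0],[-0.8,0.6,0],[-1,0.74,0],[-1,0.74,0],[-1,0.74,0],[-1,0.74,0],[-0.8,0.6,0.2],[-0.5,0.36,0.5],[-0.1,0.1,0.7],[0,0,0]],"spin":[0,0,0,0,0,0,0,0,0,0]}'
python3 -m jog '{"jaw":[60,60],"slide":[[0,0,0],[0,0,0]],"spin":[0,0]}'
python3 d.py 417.9 119.6 51 33.65
python3 look.py w2 335 320 45 8 499.6 351 56
python3 - <<'E'
from loc import *
b=cv2.imread("pics/w2.png")[:600,:600]
t=env.grab_frame("top")[:,:,::-1];cv2.imwrite("pics/top2.png",t)
cv2.imwrite("pics/w2b.png",np.hstack([cv2.resize(b,(440,440)),cv2.resize(t[235:295,190:240],(360,440),interpolation=2)]))
E
```

```text
time_s: 9.35
ee_pos: [413.1, 117.1, 103.6]
ee_rot: [-179.9, 0.5, 33.5]
force: [0.1, 0.2, -0.4]
gripper_width: 60.3
gripper_force: 0.0
time_s: 9.55
ee_pos: [417.6, 119.5, 107.0]
ee_rot: [180.0, -0.0, 33.7]
force: [0.7, -0.8, 0.1]
gripper_width: 60.0
gripper_force: 0.0
slide [0.01  0.004 1.865] spin 0.002 pos [417.6 119.5 107. ] [ 1.7998e+02 -4.0000e-02  3.3660e+01] F [ 0.7 -0.8  0.1] T [-0.02 -0.02 -0.01] w 60.0 0.0 q6 70.8 t 9.55
[499.6 351.   56. ] [313.1 310.5]
```

View pics/w2b.png

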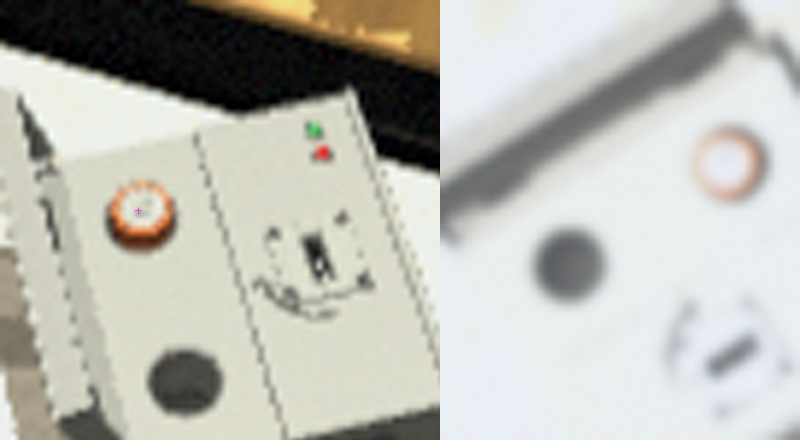

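The first cell is seated in the right well, button up, with its top where a 10 mm proud cell should be (313,310.5). Now the second cell.

```bash
python3 -m jog '{"jaw":[60,60,60,60,60],"slide":[[0.01,0,0.4],[0,0,0.6],[0,0,0.6],[0,0,0.27],[0,0,0]],"spin":[0,0,0,0,0]}'
python3 -m jog '{"jaw":[20,20,20,20,20,20],"slide":[[0,0,0],[0,0,0],[0,0,0],[0,0,0],[0,0,0],[0,0,0]],"spin":[0,0,0,0,0,0]}' 25
python3 d.py 417.9 119.6 51 33.65
```

```text
time_s: 10.15
ee_pos: [417.0, 119.5, 49.9]
ee_rot: [-180.0, 0.1, 33.7]
force: [-0.0, -0.1, -0.2]
gripper_width: 59.9
gripper_force: 0.0
time_s: 10.75
ee_pos: [417.7, 119.5, 50.7]
ee_rot: [180.0, -0.0, 33.6]
force: [-0.1, 0.1, 2.5]
gripper_width: 25.1
gripper_force: 25.0
slide [ 0.007  0.001 -0.01 ] spin -0.002 pos [417.7 119.5  50.7] [ 1.7999e+02 -3.0000e-02  3.3640e+01] F [-0.1  0.1  2.5] T [0.   0.01 0.  ] w 25.1 25.0 q6 70.8 t 10.75
```

```bash
python3 -m jog '{"jaw":[20,20,20,20,20,20],"slide":[[0,0,-0.3],[0,0,-0.7],[0,0,-1],[0,0,-0.8],[0,0,-0.2],[0,0,0]],"spin":[0,0,0,0,0,0]}'
python3 d.py 457.4 414 90 33.65
```

```text
time_s: 11.35
ee_pos: [417.8, 119.5, 141.2]
ee_rot: [180.0, -0.1, 33.6]
force: [-0.0, 0.0, -0.3]
gripper_width: 25.2
gripper_force: 24.9
slide [ 6.537 -7.44   1.705] spin -0.001 pos [417.8 119.5 141.2] [ 1.7996e+02 -1.1000e-01  3.3640e+01] F [-0.   0.  -0.3] T [-0.06  0.01 -0.01] w 25.2 24.9 q6 70.8 t 11.35
```

```bash
python3 -m jog '{"jaw":[20,20,20,20,20,20,20,20,20,20],"slide":[[0.4,-0.45,0],[0.75,-0.85,0],[0.88,-1,0],[0.88,-1,0],[0.88,-1,0],[0.88,-1,0],[0.88,-1,0],[0.65,-0.75,0],[0.34,-0.39,0],[0,0,0]],"spin":[0,0,0,0,0,0,0,0,0,0]}'
python3 -m jog '{"jaw":[20,20,20,20,20,20],"slide":[[0,0,0.4],[0,0,0.6],[0,0,0.4],[0,0,0.2],[0,0,0],[0,0,0]],"spin":[0,0,0,0,0,0]}'
python3 d.py 457.4 414 78 33.65
```

```text
time_s: 12.35
ee_pos: [456.6, 414.8, 138.5]
ee_rot: [180.0, 0.2, 33.7]
force: [-0.4, 0.2, 0.0]
gripper_width: 25.3
gripper_force: 24.9
time_s: 12.95
ee_pos: [457.5, 413.7, 92.8]
ee_rot: [180.0, -0.0, 33.6]
force: [0.5, 0.0, -0.0]
gripper_width: 25.0
gripper_force: 24.9
slide [ 0.002 -0.009  0.494] spin -0.005 pos [457.5 413.7  92.8] [ 1.800e+02 -4.000e-02  3.361e+01] F [ 0.5  0.  -0. ] T [ 0.01 -0.    0.07] w 25.0 24.9 q6 97.5 t 12.95
```

```bash
python3 -m jog '{"jaw":[20,20,20,20,20],"slide":[[0,-0.01,0.25],[0,0,0.15],[0,0,0.1],[0,0,0],[0,0,0]],"spin":[0,0,0,0,0]}'
python3 d.py 457.4 414 48.5 33.65
```

```text
time_s: 13.45
ee_pos: [457.0, 414.3, 77.4]
ee_rot: [180.0, 0.0, 33.6]
force: [-0.4, 0.1, 0.0]
gripper_width: 25.3
gripper_force: 24.9
slide [0.007 0.015 0.962] spin -0.001 pos [457.  414.3  77.4] [1.800e+02 1.000e-02 3.365e+01] F [-0.4  0.1  0. ] T [-0.03 -0.03 -0.01] w 25.3 24.9 q6 97.5 t 13.45
```

Bottom at about 42.7 mm, inside the mouth with no contact. I'll lower it, release and back off.

```bash
python3 -m jog '{"jaw":[20,20,20,20,20,20],"slide":[[0,0.01,0.2],[0,0,0.25],[0,0,0.25],[0,0,0.22],[0,0,0],[0,0,0]],"spin":[0,0,0,0,0,0]}'
python3 -m jog '{"jaw":[45,45,45,45,45,45,45,45,45],"slide":[[0,0,0],[0,0,0],[0,0,0],[0,0,-0.3],[0,0,-0.6],[0,0,-0.9],[0,0,-0.9],[0,0,-0.6],[0,0,0]],"spin":[0,0,0,0,0,0,0,0,0]}'
python3 d.py 453 -205 150 109.6
```

```text
time_s: 14.05
ee_pos: [457.1, 413.9, 49.5]
ee_rot: [180.0, 0.0, 33.6]
force: [-0.3, -0.0, 0.3]
gripper_width: 24.8
gripper_force: 24.9
time_s: 14.95
ee_pos: [458.7, 415.3, 152.7]
ee_rot: [-179.9, -0.4, 33.6]
force: [1.0, 0.5, -0.5]
gripper_width: 45.0
gripper_force: 0.0
slide [-19.415  -7.115   0.089] spin -9.495 pos [458.7 415.3 152.7] [-179.95   -0.42   33.64] F [ 1.   0.5 -0.5] T [-0.05  0.01 -0.04] w 45.0 0.0 q6 97.5 t 14.95
```

```bash
cat >key.py <<'E'
from loc import *
def cen(im,c,r,f):
    x0,y0=int(c[0])-r,int(c[1])-r
    w=cv2.resize(im[y0:y0+2*r,x0:x0+2*r].astype(np.float32),None,fx=K,fy=K,interpolation=cv2.INTER_CUBIC)
    m=cv2.moments(f(w).astype(np.uint8),True)
    return np.array([m["m10"],m["m01"]])/m["m00"]/K+.5/K-.5+[x0,y0],m["m00"]/K/K
def sil(n,x,y,zc,yaw):
    c,s=np.cos(yaw),np.sin(yaw)
    P=np.float32([proj(n,[x+c*a-s*b,y+s*a+c*b,zc+d]) for a in(-5,5) for b in(-13,13) for d in(-15,15)])
    h=cv2.convexHull(P);m=cv2.moments(h)
    return np.array([m["m10"],m["m01"]])/m["m00"],m["m00"]
if __name__=="__main__":
    T=cv2.imread("pics/top0.png")[...,::-1];S=cv2.imread("pics/scene0.png")[...,::-1]
    R=lambda w:(w[...,0]-np.maximum(w[...,1],w[...,2])>85)
    B=lambda w:w[...,2]-w[...,0]>40
    obs={}
    for k,f,a,b in(("red",R,(420.5,278.5),(386.5,169)),("blue",B,(401.5,285.5),(389,183))):
        obs[k]=(cen(T,a,9,f),cen(S,b,9,f))
    def res(p):
        o=[]
        for k,q in(("red",p[:3]),("blue",p[3:6])):
            for n,ob in zip(("top","scene"),obs[k]): o+=list(sil(n,*q,p[6])[0]-ob[0])
        u=p[:2]-p[3:5]
        c,s=np.cos(p[6]),np.sin(p[6])
        return np.array(o+[(u@[c,s])/3,(u@[-s,c]+60)/3])
    r=least_squares(res,[453,-205,67,432,-146,67,.34])
    p=r.x;print(p[:6].round(1),np.degrees(p[6]).round(2),r.fun.round(2))
    for k,q in(("red",p[:3]),("blue",p[3:6])):
        print(k,[(ob[0].round(2),round(ob[1]),round(sil(n,*q,p[6])[1])) for n,ob in zip(("top","scene"),obs[k])])
    # stand rectangle from top view (dark brown), top face at z48
    w=T[258:302,378:446].astype(np.float32);w=cv2.resize(w,None,fx=K,fy=K,interpolation=cv2.INTER_CUBIC)
    m=(w[...,1]<125).astype(np.uint8)
    c=max(cv2.findContours(m,0,1)[0],key=cv2.contourArea);rc=cv2.minAreaRect(c)
    q=(cv2.boxPoints(rc)+.5)/K-.5+[378,258];W=np.array([onplane("top",a,40) for a in q]);print(W.round(1),W.mean(0).round(1))
    for i in range(4): d=W[(i+1)%4]-W[i];print(np.hypot(*d[:2]).round(1),np.degrees(np.arctan2(d[1],d[0])).round(1))
E
python3 key.py
```

```text
[ 452.4 -201.5   77.   431.4 -145.4   67. ] 20.45 [-0.22  0.47 -0.49  0.38 -0.24  0.6  -0.42  0.88  0.    0.05]
red [(array([421.43, 278.37]), 38, 43), (array([386.95, 168.62]), 21, 53)]
blue [(array([401.23, 285.06]), 33, 42), (array([388.79, 183.2 ]), 37, 55)]
[[ 444.4 -103.    40. ]
 [ 487.6 -221.8   40. ]
 [ 441.7 -237.8   40. ]
 [ 398.8 -119.2   40. ]] [ 443.1 -170.5   40. ]
126.4 -70.0
48.6 -160.8
126.1 109.9
48.4 19.6
```

```bash
sed -i 's/R=lambda w.*/R=lambda w:(w[...,0]>2.3*np.maximum(np.maximum(w[...,1],w[...,2]),8))\&(w[...,0]>60)/; s/B=lambda w.*/B=lambda w:(w[...,2]>1.3*np.maximum(w[...,0],8))\&(w[...,2]>60)/' key.py; python3 key.py | head -4
python3 - <<'E'
import cv2
S=cv2.imread("pics/scene0.png")[...,::-1];T=cv2.imread("pics/top0.png")[...,::-1]
for r in range(163,179): print(r,[tuple(map(int,S[r,c])) for c in range(383,391)])
for r in range(273,284): print(r,[tuple(map(int,T[r,c])) for c in range(413,430,1)])
E
```

```text
[ 452.8 -202.7   67.   431.  -146.4   66.9] 21.19 [-0.32  0.4  -0.73  0.29  0.18  0.76 -0.18  0.54 -0.   -0.16]
red [(array([421.25, 278.38]), 32, 43), (array([386.77, 170.84]), 43, 53)]
blue [(array([401.15, 285.07]), 35, 42), (array([388.77, 183.41]), 43, 56)]
[[ 444.4 -103.    40. ]
163 [(8, 10, 4), (16, 17, 15), (10, 8, 10), (13, 10, 11), (7, 7, 7), (8, 7, 7), (17, 16, 16), (9, 10, 5)]
164 [(20, 18, 20), (12, 6, 13), (12, 14, 15), (3, 7, 7), (15, 13, 15), (12, 10, 9), (9, 14, 6), (6, 18, 13)]
165 [(154, 137, 80), (148, 126, 71), (117, 84, 46), (147, 26, 18), (147, 15, 15), (67, 4, 7), (8, 8, 5), (10, 17, 17)]
166 [(236, 219, 126), (235, 213, 121), (202, 150, 86), (231, 26, 13), (234, 24, 9), (148, 42, 21), (113, 100, 57), (102, 82, 48)]
167 [(238, 213, 124), (234, 208, 120), (196, 142, 78), (225, 19, 0), (237, 17, 3), (213, 65, 33), (195, 171, 98), (201, 167, 96)]
168 [(236, 211, 119), (232, 204, 117), (157, 96, 58), (208, 42, 30), (240, 24, 6), (237, 63, 31), (199, 164, 94), (238, 214, 124)]
169 [(221, 183, 103), (211, 177, 99), (118, 65, 47), (180, 54, 45), (238, 24, 5), (228, 
[... 3283 characters left out ...]
(166, 71, 43), (177, 77, 51), (173, 84, 60), (162, 87, 64), (149, 86, 61), (138, 83, 53), (136, 83, 47), (136, 85, 47), (136, 86, 46), (134, 86, 46), (134, 86, 47), (141, 94, 51)]
282 [(145, 92, 51), (143, 91, 50), (136, 86, 47), (128, 81, 44), (129, 78, 43), (136, 78, 44), (139, 80, 48), (135, 82, 51), (130, 83, 51), (127, 81, 48), (129, 83, 46), (131, 84, 46), (132, 85, 46), (134, 85, 46), (134, 86, 47), (134, 86, 46), (139, 93, 51)]
283 [(144, 91, 49), (142, 89, 47), (138, 88, 47), (132, 85, 47), (127, 81, 43), (128, 82, 46), (127, 81, 45), (126, 82, 46), (125, 81, 47), (126, 82, 45), (130, 84, 47), (133, 85, 47), (134, 87, 47), (136, 89, 49), (138, 91, 51), (140, 96, 53), (146, 106, 61)]
```

```bash
python3 -m jog '{"jaw":[45,45,45,45,45,45,45,45,45,45],"slide":[[0,0,0],[0,0,0],[0,0,0],[0,0,0],[0,0,0],[0,0,0],[0,0,0],[0,0,0],[0,0,0],[0,0,0]],"spin":[-0.96,-0.96,-0.96,-0.96,-0.96,-0.96,-0.96,-0.96,-0.96,-0.96]}'
python3 d.py 452.7 -202.2 150 110.3
```

```text
time_s: 15.95
ee_pos: [456.6, 413.5, 147.7]
ee_rot: [-179.9, 0.0, 110.8]
force: [-0.3, 0.8, 0.5]
gripper_width: 44.9
gripper_force: 0.0
slide [-19.204  -7.244  -0.076] spin 0.057 pos [456.6 413.5 147.7] [-1.7990e+02  4.0000e-02  1.1076e+02] F [-0.3  0.8  0.5] T [-0.01 -0.15 -0.06] w 44.9 0.0 q6 20.3 t 15.95
```

```bash
python3 -m jog '{"jaw":[45,45,45,45,45,45,45,45,45,45],"slide":[[-0.4,-0.15,0],[-0.8,-0.3,0],[-1,-0.377,0],[-1,-0.377,0],[-1,-0.377,0],[-1,-0.377,0],[-1,-0.377,0],[-1,-0.377,0],[-1,-0.377,0],[-1,-0.377,0]],"spin":[0,0,0,0,0,0,0,0,0,0]}'
python3 -m jog '{"jaw":[45,45,45,45,45,45,45,45,45,45],"slide":[[-1,-0.377,0],[-1,-0.377,0],[-1,-0.377,0],[-1,-0.377,0],[-1,-0.377,0],[-1,-0.377,0],[-1,-0.377,0],[-1,-0.377,0],[-1,-0.377,0],[-0.6,-0.23,0]],"spin":[0,0,0,0,0,0,0,0,0,0]}'
python3 -m jog '{"jaw":[45,45],"slide":[[0,0,0],[0,0,0]],"spin":[0,0]}'
python3 d.py 452.7 -202.2 100 110.3
python3 look.py w3 330 325 45 6 499.6 351 56 457.6 414.1 56
```

```text
time_s: 16.95
ee_pos: [455.0, 117.0, 148.4]
ee_rot: [-179.9, 0.0, 110.3]
force: [0.5, 0.2, -0.2]
gripper_width: 45.2
gripper_force: 0.0
time_s: 17.95
ee_pos: [453.5, -191.1, 148.4]
ee_rot: [-179.9, 0.0, 110.2]
force: [-1.0, 0.6, -0.3]
gripper_width: 45.0
gripper_force: 0.0
time_s: 18.15
ee_pos: [453.8, -188.7, 148.4]
ee_rot: [-179.9, -0.1, 110.3]
force: [-0.4, -0.3, -0.1]
gripper_width: 45.0
gripper_force: 0.0
slide [-0.409 -0.189  1.612] spin -0.005 pos [ 453.8 -188.7  148.4] [-1.7995e+02 -7.0000e-02  1.1026e+02] F [-0.4 -0.3 -0.1] T [ 0.01 -0.14 -0.01] w 45.0 0.0 q6 -44.2 t 18.15
[499.6 351.   56. ] [313.1 310.5]
[457.6 414.1  56. ] [320.7 337.8]
```

View pics/w3.png

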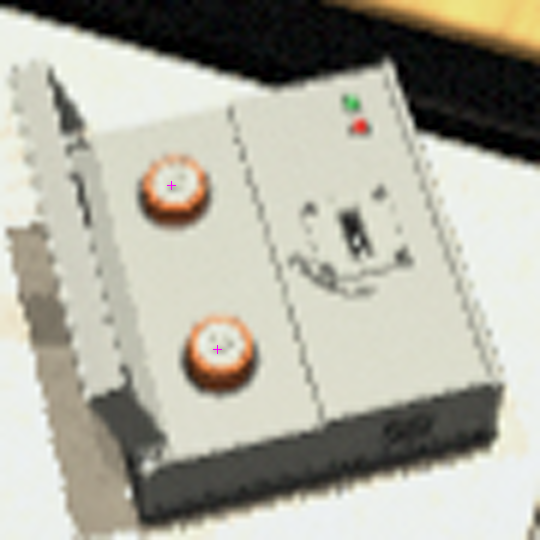

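Both cells stand equally proud on their marks, (313,310.5) and (321,338). Next is the red key.

```bash
python3 -m jog '{"jaw":[45,45,45,45,45,45],"slide":[[-0.41,-0.19,0.3],[0,0,0.6],[0,0,0.6],[0,0,0.1],[0,0,0],[0,0,0]],"spin":[0,0,0,0,0,0]}'
python3 d.py 452.7 -202.2 56 110.3
```

```text
time_s: 18.8
ee_pos: [454.3, -202.5, 101.4]
ee_rot: [180.0, 0.1, 110.5]
force: [0.6, 0.2, -0.2]
gripper_width: 44.9
gripper_force: 0.0
slide [ 0.027 -0.047  1.513] spin 0.02 pos [ 454.3 -202.5  101.4] [1.7996e+02 5.0000e-02 1.1046e+02] F [ 0.6  0.2 -0.2] T [ 0.02 -0.1   0.04] w 44.9 0.0 q6 -45.8 t 18.8
```

```bash
python3 -m jog '{"jaw":[45,45,45,45,45,45],"slide":[[0.02,-0.04,0.3],[0,0,0.5],[0,0,0.5],[0,0,0.18],[0,0,0],[0,0,0]],"spin":[0.02,0,0,0,0,0]}'
python3 -m jog '{"jaw":[25,15,5,5,5,5,5,5],"slide":[[0,0,0],[0,0,0],[0,0,0],[0,0,0],[0,0,0],[0,0,0],[0,0,0],[0,0,0]],"spin":[0,0,0,0,0,0,0,0]}' 15
python3 d.py 452.7 -202.2 56 110.3
```

```text
time_s: 19.4
ee_pos: [452.9, -202.4, 56.9]
ee_rot: [180.0, 0.0, 110.3]
force: [0.1, -0.2, 0.0]
gripper_width: 45.0
gripper_force: 0.0
time_s: 20.2
ee_pos: [452.5, -202.2, 56.6]
ee_rot: [180.0, 0.0, 110.3]
force: [0.7, -0.3, 0.9]
gripper_width: 9.7
gripper_force: 15.0
slide [-0.001  0.006  0.019] spin -0.003 pos [ 452.5 -202.2   56.6] [1.7999e+02 2.0000e-02 1.1028e+02] F [ 0.7 -0.3  0.9] T [ 0.06 -0.1   0.01] w 9.7 15.0 q6 -45.7 t 20.2
```

```bash
python3 -m jog '{"jaw":[5,5,5,5,5,5,5,5],"slide":[[0,0,0],[0,0,0],[0,0,-0.2],[0,0,-0.5],[0,0,-0.9],[0,0,-1],[0,0,-0.5],[0,0,0]],"spin":[0,0,0,0,0,0,0,0]}' 55
python3 d.py 423.7 346 150 123.65
```

```text
time_s: 21.0
ee_pos: [453.9, -202.8, 151.8]
ee_rot: [179.8, 0.2, 110.3]
force: [-0.7, 0.6, -0.3]
gripper_width: 9.8
gripper_force: 55.0
slide [15.787  9.299  0.061] spin -1.671 pos [ 453.9 -202.8  151.8] [179.78   0.23 110.28] F [-0.7  0.6 -0.3] T [-0.04 -0.16  0.06] w 9.8 55.0 q6 -45.7 t 21.0
```

```bash
python3 -m jog '{"jaw":[5,5,5,5,5,5,5,5,5,5],"slide":[[0,0,0],[0,0,0],[0.5,0.3,0],[0.9,0.53,0],[1,0.59,0],[1,0.59,0],[1,0.59,0],[1,0.59,0],[1,0.59,0],[1,0.59,0]],"spin":[-0.83,-0.84,0,0,0,0,0,0,0,0]}'
python3 -m jog '{"jaw":[5,5,5,5,5,5,5,5,5,5],"slide":[[1,0.59,0],[1,0.59,0],[1,0.59,0],[1,0.59,0],[1,0.59,0],[1,0.59,0],[1,0.59,0],[0.8,0.47,0],[0.3,0.18,0],[0,0,0]],"spin":[0,0,0,0,0,0,0,0,0,0]}'
python3 -m jog '{"jaw":[5,5],"slide":[[0,0,0],[0,0,0]],"spin":[0,0]}'
python3 d.py 423.7 346 95 123.65
```

```text
time_s: 22.0
ee_pos: [437.5, 56.6, 148.3]
ee_rot: [-179.9, -0.0, 123.6]
force: [1.2, 0.9, -1.2]
gripper_width: 9.4
gripper_force: 55.0
time_s: 23.0
ee_pos: [422.8, 337.5, 148.2]
ee_rot: [-179.9, 0.0, 123.8]
force: [0.4, 0.0, -0.1]
gripper_width: 9.8
gripper_force: 55.0
time_s: 23.2
ee_pos: [423.3, 335.6, 149.1]
ee_rot: [-179.9, 0.0, 123.6]
force: [0.4, 0.6, -0.2]
gripper_width: 9.4
gripper_force: 55.0
slide [0.281 0.203 1.805] spin -0.009 pos [423.3 335.6 149.1] [-1.7993e+02  3.0000e-02  1.2358e+02] F [ 0.4  0.6 -0.2] T [ 0.1  -0.13 -0.  ] w 9.4 55.0 q6 3.6 t 23.2
```

```bash
python3 -m jog '{"jaw":[5,5,5,5,5,5],"slide":[[0.28,0.2,0.4],[0,0,0.7],[0,0,0.6],[0,0,0.1],[0,0,0],[0,0,0]],"spin":[-0.01,0,0,0,0,0]}'
python3 d.py 423.7 346 95 123.65
python3 look.py k1 343 308 33 9 423.7 346 52 423.7 346 61.4 423.7 346 86 
```

```text
time_s: 23.8
ee_pos: [424.3, 347.6, 96.0]
ee_rot: [179.9, -0.0, 123.7]
force: [0.1, 0.6, 0.1]
gripper_width: 9.7
gripper_force: 55.0
slide [-0.035 -0.046  0.033] spin 0.006 pos [424.3 347.6  96. ] [ 1.7993e+02 -1.0000e-02  1.2370e+02] F [0.1 0.6 0.1] T [ 0.01 -0.16 -0.02] w 9.7 55.0 q6 4.4 t 23.8
[423.7 346.   52. ] [343.2 318.7]
[423.7 346.   61.4] [343.4 316.7]
[423.7 346.   86. ] [343.8 311.4]
```

View pics/k1.png

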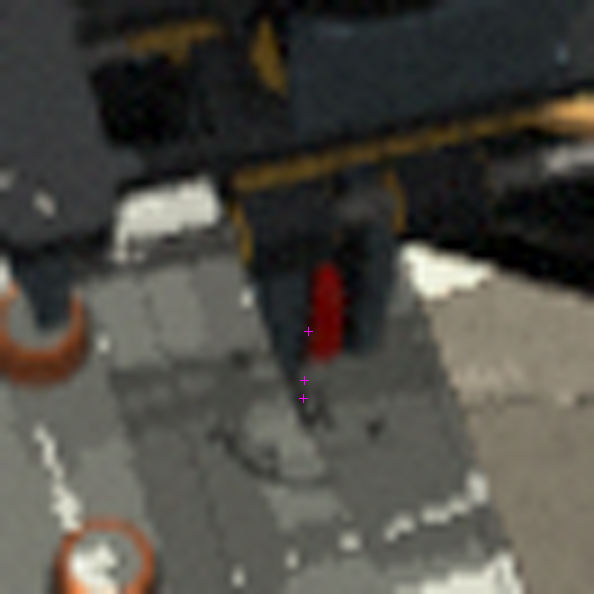

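```bash
python3 - <<'E'
from loc import *
im=cv2.imread("pics/k1_full.png")[...,::-1]
for r in range(300,325): print(r,[ "%3d,%3d,%3d"%tuple(im[r,c]) for c in range(339,353)])
p0=np.array([424.3,347.6]);a=np.radians(33.65);ux=np.array([np.cos(a),np.sin(a)]);uy=np.array([-ux[1],ux[0]])
zt=96-33.6
for nm,x,y,z in[("head end bot L",5,13,29),("headendbotR",-5,13,29),("topL",5,13,59),("topR",-5,13,59),("collar",0,0,25),("blade L +y bot",0,9,0),("blade -y",0,-9,0)]:
    print(nm,proj("scene",[*(p0+x*ux+y*uy),zt+z]).round(2))
E
```

```text
300 [' 28, 29, 33', ' 27, 30, 31', ' 34, 32, 35', ' 25, 24, 26', ' 32, 30, 32', ' 22, 25, 26', ' 25, 27, 27', ' 28, 30, 30', ' 34, 31, 29', ' 20, 22, 19', ' 26, 22, 23', ' 20, 25, 23', ' 31, 36, 38', ' 36, 41, 41']
301 [' 32, 32, 33', ' 25, 28, 28', ' 26, 25, 27', ' 17, 20, 19', ' 16, 20, 21', ' 16, 15, 19', ' 15, 18, 20', ' 22, 22, 21', ' 37, 31, 24', ' 16, 18, 17', ' 10, 14, 14', ' 19, 22, 23', ' 35, 41, 41', ' 35, 41, 41']
302 [' 19, 20, 22', ' 20, 23, 22', ' 15, 18, 17', ' 16, 14, 19', ' 21, 21, 18', ' 16, 15, 12', ' 19, 19, 19', ' 19, 22, 19', ' 20, 19, 21', '  6,  8,  3', ' 10,  8,  9', ' 21, 21, 22', ' 29, 39, 38', ' 30, 36, 38']
303 [' 19, 20, 20', ' 14, 10, 14', ' 23, 24, 25', ' 17, 20, 18', ' 19, 25, 19', ' 17, 20, 18', ' 17, 20, 19', ' 21, 22, 23', ' 10,  8,  9', ' 17, 17, 18', ' 14, 10, 12', ' 13, 18, 14', ' 26, 34, 35', ' 41, 42, 43']
304 [' 20, 18, 23', ' 18, 17, 18', ' 16, 20, 16', ' 19, 16, 17', ' 24, 26, 23', ' 18, 19, 20', ' 47, 22, 19', ' 65, 19, 17', ' 30, 13, 12', '  9, 11,  6', ' 15, 18, 19', ' 26, 29, 27', ' 36, 41, 41', ' 36, 40, 41']
305 [' 14, 21, 22', ' 23,
[... 3754 characters left out ...]
 ' 83, 85, 79', ' 95, 95, 89', ' 91, 95, 86', ' 81, 81, 74', ' 49, 49, 44', ' 68, 68, 64']
323 ['116,117,107', '116,117,107', '121,122,112', '122,123,112', '113,113,102', ' 92, 95, 86', ' 87, 90, 81', ' 95, 95, 89', ' 94, 95, 88', ' 92, 96, 85', ' 92, 93, 86', ' 88, 89, 81', ' 64, 63, 61', ' 81, 84, 76']
324 [' 93, 95, 89', ' 95, 96, 91', '123,127,114', '120,125,111', '122,125,114', '122,121,113', ' 89, 89, 81', ' 90, 90, 84', ' 88, 88, 81', ' 88, 89, 81', ' 86, 88, 80', ' 86, 88, 81', ' 84, 84, 78', ' 84, 85, 78']
head end bot L [342.99 315.8 ]
headendbotR [347.1  314.88]
topL [343.55 308.99]
topR [347.76 308.06]
collar [343.41 311.53]
blade L +y bot [344.02 320.2 ]
blade -y [341.92 313.82]
```

The red head shows at columns 344.3–347.8, bottom row about 314, within 1 px of prediction. I'll correct about 1 mm and probe down by force.

```bash
python3 -m jog '{"jaw":[5,5,5,5,5,5],"slide":[[-0.035,-0.045,0],[0,0,0],[0,0,0.2],[0,0,0.15],[0,0,0],[0,0,0]],"spin":[0,0,0,0,0,0]}'
python3 d.py 423.7 346 80 123.65
```

```text
time_s: 24.45
ee_pos: [423.1, 345.6, 84.6]
ee_rot: [-180.0, 0.0, 123.7]
force: [0.9, -0.2, -0.4]
gripper_width: 9.6
gripper_force: 55.0
slide [-0.002  0.024  0.153] spin 0.009 pos [423.1 345.6  84.6] [-1.7996e+02  1.0000e-02  1.2372e+02] F [ 0.9 -0.2 -0.4] T [-0.07 -0.16 -0.02] w 9.6 55.0 q6 4.3 t 24.45
```

```bash
python3 -m jog '{"jaw":[5,5,5,5,5],"slide":[[0,0.01,0.1],[0,0,0.05],[0,0,0.05],[0,0,0],[0,0,0]],"spin":[0,0,0,0,0]}'
python3 d.py 423.7 346 78 123.65
```

```text
time_s: 24.95
ee_pos: [423.5, 345.9, 78.9]
ee_rot: [-180.0, 0.0, 123.7]
force: [0.1, 0.8, -0.1]
gripper_width: 9.6
gripper_force: 55.0
slide [-0.001  0.008  0.03 ] spin 0.008 pos [423.5 345.9  78.9] [-180.      0.    123.72] F [ 0.1  0.8 -0.1] T [ 0.   -0.14 -0.02] w 9.6 55.0 q6 4.3 t 24.95
```

The tip is inside the keyhole with no contact. Now to press past the pins, wiggling.

```bash
python3 -m jog '{"jaw":[5,5,5,5,5,5,5,5],"slide":[[0,0,0.07],[0,0,0.05],[0,0,0.05],[0,0,0.03],[0,0,0.03],[0,0,0.03],[0,0,0],[0,0,0]],"spin":[0.4,-0.8,0.8,-0.8,0.8,-0.8,0.4,0]}'
python3 d.py 423.7 346 60.6 123.65
```

```text
time_s: 25.75
ee_pos: [424.0, 346.2, 71.6]
ee_rot: [179.9, -0.0, 123.7]
force: [0.7, 0.7, 1.6]
gripper_width: 10.1
gripper_force: 55.0
slide [-0.001 -0.011  0.366] spin 0.008 pos [424.  346.2  71.6] [179.91  -0.   123.71] F [0.7 0.7 1.6] T [ 0.08 -0.24  0.04] w 10.1 55.0 q6 4.3 t 25.75
```

```bash
python3 -m jog '{"jaw":[5,5,5,5,5,5,5,5],"slide":[[0,0,0.05],[0,0,0.05],[0,0,0.03],[0,0,0.03],[0,0,0.03],[0,0,0.03],[0,0,0],[0,0,0]],"spin":[0.4,-0.8,0.8,-0.8,0.8,-0.8,0.4,0]}'
python3 d.py 423.7 346 60.6 123.65
```

```text
time_s: 26.55
ee_pos: [423.7, 346.1, 64.9]
ee_rot: [179.9, -0.0, 123.8]
force: [0.7, 1.1, 2.1]
gripper_width: 9.8
gripper_force: 55.0
slide [-0.004 -0.004  0.145] spin 0.014 pos [423.7 346.1  64.9] [179.94  -0.   123.77] F [0.7 1.1 2.1] T [ 0.06 -0.14  0.03] w 9.8 55.0 q6 4.3 t 26.55
```

```bash
python3 -m jog '{"jaw":[5,5,5,5,5,5,5],"slide":[[0,0,0.05],[0,0,0.05],[0,0,0.05],[0,0,0.03],[0,0,0],[0,0,0],[0,0,0]],"spin":[0.4,-0.8,0.8,-0.8,0.4,0,0]}'
python3 d.py 423.7 346 60.6 123.65
```

```text
time_s: 27.25
ee_pos: [424.1, 346.3, 60.5]
ee_rot: [179.9, -0.0, 123.8]
force: [-0.8, -0.1, 8.0]
gripper_width: 9.7
gripper_force: 55.0
slide [-0.002 -0.018 -0.004] spin 0.022 pos [424.1 346.3  60.5] [179.88  -0.   123.83] F [-0.8 -0.1  8. ] T [-0.07 -0.03  0.02] w 9.7 55.0 q6 4.2 t 27.25
```

```bash
python3 -m jog '{"jaw":[5,5,5,5,5,5,5,5],"slide":[[0,0,0.03],[0,0,0.02],[0,0,0],[0,0,0],[0,0,0],[0,0,0],[0,0,0],[0,0,0]],"spin":[0.4,-0.8,0.8,-0.8,0.8,-0.8,0.4,0]}'
python3 d.py 423.7 346 60.6 123.65
```

```text
time_s: 28.05
ee_pos: [424.4, 346.5, 60.3]
ee_rot: [179.8, -0.0, 123.8]
force: [-2.8, -1.8, 17.3]
gripper_width: 9.5
gripper_force: 55.0
slide [-0.002 -0.03  -0.009] spin 0.017 pos [424.4 346.5  60.3] [179.8   -0.   123.78] F [-2.8 -1.8 17.3] T [-0.4   0.38  0.07] w 9.5 55.0 q6 4.3 t 28.05
```

It stops hard at 60.3–60.6 mm, which matches the collar resting on the plate. I'll ease the push and start the clockwise turn.

```bash
python3 -m jog '{"jaw":[5,5,5,5,5,5],"slide":[[0,-0.01,-0.04],[0,0,0],[0,0,0],[0,0,0],[0,0,0],[0,0,0]],"spin":[0,0.5,0.8,0.8,0.4,0]}'
python3 d.py 423.7 346 60.6 33.65
```

```text
time_s: 28.65
ee_pos: [423.6, 346.1, 60.5]
ee_rot: [179.9, -0.0, 103.8]
force: [-1.3, -0.8, 10.8]
gripper_width: 10.0
gripper_force: 55.0
slide [-0.     0.005 -0.004] spin 8.766 pos [423.6 346.1  60.5] [ 1.7991e+02 -4.0000e-02  1.0377e+02] F [-1.3 -0.8 10.8] T [-0.26  0.24  0.03] w 10.0 55.0 q6 24.3 t 28.65
```

```bash
python3 -m jog '{"jaw":[5,5,5,5,5,5,5,5,5,5],"slide":[[0,0,0],[0,0,0],[0,0,0],[0,0,0],[0,0,0],[0,0,0],[0,0,0],[0,0,0],[0,0,0],[0,0,0]],"spin":[0.8,0.8,0.8,0.8,0.8,0.8,0.8,0.8,0.8,0]}'
python3 d.py 423.7 346 60.6 33.65
```

```text
time_s: 29.65
ee_pos: [422.5, 346.4, 60.4]
ee_rot: [-179.9, -0.0, 46.1]
force: [-4.2, 0.6, 12.4]
gripper_width: 9.9
gripper_force: 55.0
slide [ 0.027  0.035 -0.006] spin 1.556 pos [422.5 346.4  60.4] [-1.7991e+02 -3.0000e-02  4.6100e+01] F [-4.2  0.6 12.4] T [0.11 0.92 0.12] w 9.9 55.0 q6 81.9 t 29.65
```

```bash
python3 -m jog '{"jaw":[5,5,5,5,5,5],"slide":[[0.01,0.01,0],[0,0,0],[0,0,0],[0,0,0],[0,0,0],[0,0,0]],"spin":[0.6,0.5,0.5,0.4,0,0]}'
python3 d.py 423.7 346 60.6 33.65
```

```text
time_s: 30.25
ee_pos: [422.3, 346.7, 60.4]
ee_rot: [-179.9, 0.0, 30.2]
force: [-6.0, 1.7, 12.7]
gripper_width: 9.8
gripper_force: 55.0
slide [ 0.026  0.043 -0.005] spin -0.433 pos [422.3 346.7  60.4] [-1.7986e+02  4.0000e-02  3.0180e+01] F [-6.   1.7 12.7] T [0.34 1.23 0.13] w 9.8 55.0 q6 97.8 t 30.25
```

```bash
python3 -m jog '{"jaw":[5,5,5,5],"slide":[[0,0.02,0],[0,0,0],[0,0,0],[0,0,0]],"spin":[0.3,0.2,0,0]}'
python3 d.py 423.7 346 60.6 28
python3 -m jog '{"jaw":[5,5,5,5],"slide":[[0,0.02,0],[0,0,0],[0,0,0],[0,0,0]],"spin":[0.3,0.2,0,0]}'
python3 d.py 423.7 346 60.6 28
```

```text
time_s: 30.65
ee_pos: [422.4, 346.6, 60.5]
ee_rot: [-179.8, 0.0, 26.2]
force: [-7.3, 3.1, 12.8]
gripper_width: 9.5
gripper_force: 55.0
slide [ 0.029  0.04  -0.005] spin -0.23 pos [422.4 346.6  60.5] [-1.798e+02  5.000e-02  2.616e+01] F [-7.3  3.1 12.8] T [0.65 1.42 0.17] w 9.5 55.0 q6 101.7 t 30.65
time_s: 31.05
ee_pos: [422.4, 346.7, 60.5]
ee_rot: [-179.7, 0.1, 22.2]
force: [-8.9, 4.7, 12.4]
gripper_width: 9.3
gripper_force: 55.0
slide [ 0.028  0.042 -0.005] spin -0.727 pos [422.4 346.7  60.5] [-1.7974e+02  6.0000e-02  2.2190e+01] F [-8.9  4.7 12.4] T [1.06 1.71 0.39] w 9.3 55.0 q6 105.6 t 31.05
```

The moment jumped to 0.39 Nm, well above the spring's, so the plug is at its stop. I'll hold there and check it stays steady.

```bash
python3 -m jog '{"jaw":[5,5,5,5,5,5,5,5],"slide":[[0,0,0],[0,0,0],[0,0,0],[0,0,0],[0,0,0],[0,0,0],[0,0,0],[0,0,0]],"spin":[0,0,0,0,0,0,0,0]}'
python3 d.py 423.7 346 60.6 28
python3 look.py k2 343 318 33 9
```

```text
time_s: 31.85
ee_pos: [422.4, 346.7, 60.5]
ee_rot: [-179.7, 0.1, 22.2]
force: [-8.4, 4.6, 11.4]
gripper_width: 9.8
gripper_force: 55.0
slide [ 0.028  0.042 -0.005] spin -0.726 pos [422.4 346.7  60.5] [-1.7975e+02  5.0000e-02  2.2190e+01] F [-8.4  4.6 11.4] T [1.08 1.67 0.36] w 9.8 55.0 q6 105.6 t 31.85
```

View pics/k2.png

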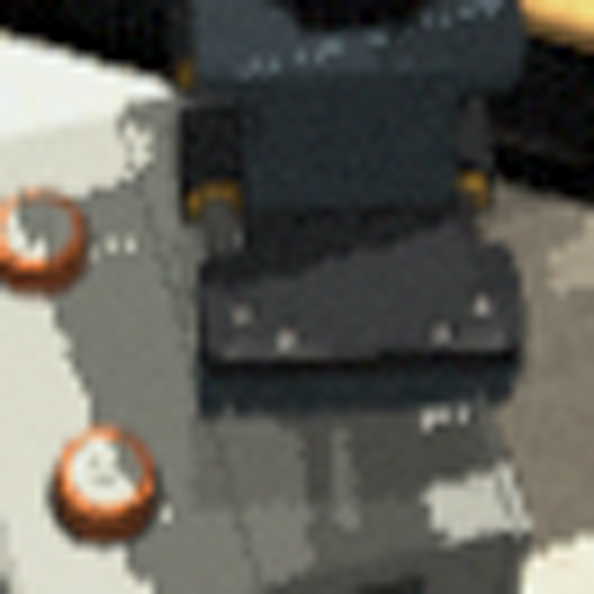

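The gripper is holding the key turned about 101° from the slot, with both cells undisturbed. The load is steady, so I'm handing it in.

```bash
python3 -c "
from workcell import env
print(env.job_done())"
```

```text
the job is handed in; nothing more can be done
None
```

Handed in at about 32 s: both cells are seated button up in the wells, and the red key is fully in and held turned clockwise against its stop (judged by moment and angle, since the gripper hides it); I didn't touch anything else.

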